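# Switch on the shelf lamp over the white meter

## Robot

A 6-joint arm with a two-finger parallel gripper is mounted at the origin on the work surface. World frame = base frame: x ahead of the robot, y to its left, z up, the work surface at z = 0. Lengths are in m, angles in rad, forces in N, time in s.
With the tool pointing down it reaches from about 0.325 to 0.9 m from the base axis. Payload 6.1 kg.
Tool frame: the origin (TCP) lies midway between the tips of the shut fingers; the grasp point (between the pads) lies 19 mm behind it; x points along the fingers, y is the direction in which the jaws open and shut, and the axes are right-handed (so a half turn about x gives the same grasp; the last joint's range is limited). The gripper opens to 85 mm and grips with 20 to 120 N. Pads are 22 mm wide; open, the fingers measure 114 mm over their backs; the gripper's body (76 mm by 85 mm) begins 54 mm behind the grasp point. The pads swing forward as they close: fully open they stand 13 mm farther back than shut.
Start: joints at [1.081, 0.22, 1.526, -0, 1.395, -0.126], TCP at [0.222, 0.584, 0.231] pointing down, gripper open.
Joint ranges: [-2.98, 2.98], [-0.91, 2.08], [0.09, 2.57], [-1.24, 4.39], [0.2, 2.65], [-2.68, 2.68]. Speed limits (rad/s): [2.57, 2.57, 3.01, 3.14, 3.14, 3.14].

## Interface

Orientations are given as [roll, pitch, yaw] about the fixed x, y, z axes, in that order (R = Rz(yaw) Ry(pitch) Rx(roll)).
In Python, from plant import movep, move_l, set_joints, gripper_to, hold, inverse_kinematics, observe, get_image, get_calibration, Unreachable, job_done gives the robot as it stands. Calls block until the motion is done:
- movep(position, orientation): joint-space move of the TCP to a pose.
- move_l(position, feed=0.15, rotation=None, max_force=None): straight line of the TCP; rotation=None keeps the orientation; feed is the mean speed in m/s. With max_force (N) it stops when the force on the tool has changed by that much, and returns True; else False.
- set_joints(angles): joint-space move.
- gripper_to(opening, f_grip=None): finger opening in m; f_grip is the grip in N (None keeps the last); returns when the fingers have stopped.
- hold(seconds).
- inverse_kinematics(position, orientation): joint angles nearest the present ones, or None.
- observe(): the state.
- get_image(name): name is "side" or "top" or "wrist"; returns (picture, depth): 400x640x3 uint8, red, green, blue; 400x640 float32, m along the optical axis (not along the pixel's ray), 0 where there is no reading.
- get_calibration(name): a dict with "intrinsics" (3x3 intrinsics, pixels), "dist_coeffs" ([k1, k2, p1, p2, k3] as OpenCV has them; the pictures are not rectified), "world_from_camera" (4x4, takes a point from camera to world coordinates). Camera axes: x right, y down, z forward; pixel columns grow to the right and rows downward; lengths in m; the calibration is good to about 2 mm. A picture is of the moment at which its call begins: read the wrist's pose just before it. get_calibration takes no time and is no camera call; for the wrist camera it gives the pose at the moment of the call.
A pose or a line that the arm cannot do raises Unreachable and nothing moves.
- job_done(): hands the job in, once; it reports no verdict.
The state is a dict: "time_s": time; "q": joint angles; "joint_velocities": joint speeds; "joint_torque": joint torques, N m; "eef_pos": TCP position; "tcp_rot": TCP orientation; "ft_force": force on the tool from outside, world axes, zero at the start; "torque": the same for the moment, N m; "opening": finger opening in m.
Only numpy, scipy, OpenCV 4.12 (cv2) and the standard library are available. Lean on these libraries where they do the work, as an engineer would, in place of code of your own. Each camera call takes 0.05 s, during which the arm holds its last target. There are 200 camera calls.

## Task

Switch on the lamp that is clipped under the shelf by the white meter: reach under the shelf's front lip and push that lamp's orange switch paddle fully up from below, then take the gripper away. Leave the other lamp off, and leave the meters and the glassware where they stand.

Things in the scene. Friction and masses are not known exactly. Their poses are not given: they have to be found in the camera images.
- shelf: fixed bench shelf, its front lip facing the robot's left (world +y): white board 460 mm long (y), 220 deep, 16 thick, top 330 above the bench, on four 22 mm chrome posts (y +-212, x 60 and 190). Teal lip 20 mm high, 8 thick, lower edge 310 above the bench. Origin: on the bench under the middle of the lip's front; x runs back under the shelf, away from the lip (about the robot's right, world -y), y along the lip away from the robot, z up
- lamp_far: the clip-on lamp farther from the robot (of two), fixed. Origin: lip's lower front edge, middle of the lamp; axes as the shelf's. Grey box 60x130x36 mm under the board (x 50 to 110, z -32 to 4). Grey clamp 50 mm wide over the lip (3 mm proud of its front), its plate on the shelf top (z 23) bearing a 28 mm green dot. The orange switch paddle is centred below the clamp, hidden from above
- lamp_near: the clip-on lamp nearer to the robot (of two), fixed. Origin: lip's lower front edge, middle of the lamp; axes as the shelf's. Grey box 60x130x36 mm under the board (x 50 to 110, z -32 to 4). Grey clamp 50 mm wide over the lip (3 mm proud of its front), its plate on the shelf top (z 23) bearing a 28 mm green dot. The orange switch paddle is centred below the clamp, hidden from above
- edge_far (a point): middle of the far lamp's paddle's free edge. Flap 50 mm wide along the lip, 36 from hinge to edge, 5 thick, edge radius 4. Hinge 44 mm behind the lip's front, 280 above the bench. Edge when off: 10 behind the lip's front, 268 above the bench; on: 8 behind, 280 (level). Lift it 12 mm. A closed gripper tilted about 45 deg, fingertips down and in under the lip, lifts it clear of the lip
- edge_near (a point): middle of the near lamp's paddle's free edge. Flap 50 mm wide along the lip, 36 from hinge to edge, 5 thick, edge radius 4. Hinge 44 mm behind the lip's front, 280 above the bench. Edge when off: 10 behind the lip's front, 268 above the bench; on: 8 behind, 280 (level). Lift it 12 mm. A closed gripper tilted about 45 deg, fingertips down and in under the lip, lifts it clear of the lip
- switch_far (a joint): far lamp's switch paddle, rad: 0 drooping (off), 0.35 pushed fully up to its stop (on); starts at 0 to 0.06. Hinge friction about 0.07 N m (2 to 4 N at the edge), no spring: it stays where it is left
- switch_near (a joint): near lamp's switch paddle, rad: 0 drooping (off), 0.35 pushed fully up to its stop (on); starts at 0 to 0.06. Hinge friction about 0.07 N m (2 to 4 N at the edge), no spring: it stays where it is left
- white_meter: loose cream-white meter with teal keypad, 120 (x) x 100 x 52 mm, 0.5 kg, standing on the bench before the lip, in front of one of the two lamps: that lamp is to be switched on. Its centre is 80 to 110 mm before the lip, within 10 mm sideways of the lamp. Origin: centre of its underside
- black_meter: loose black meter of the same size, standing likewise in front of the other lamp, which stays off. Origin: centre of its underside
- flask: loose green glass conical flask, 66 mm wide, 100 mm high, 0.12 kg, standing on the shelf at least 85 mm behind the lip. Origin: centre of its underside
- reagent: loose amber jar, 52 mm wide, 100 mm high, 0.18 kg, standing on the shelf at least 85 mm behind the lip. Origin: centre of its underside
Mind the look-alikes: they are no part of the job. Leave any blue or red look-alike of the white_meter alone.

How it is judged:
At the end, for the whole second after the job is handed in: The switch paddle of the lamp that the white meter stands in front of is up (joint above 0.26 rad of 0.35) and stays up, the other lamp's paddle is still down (below 0.1 rad), and both meters, the flask and the jar stand upright within 25 mm of where they were (((horizontal distance between white_meter and lamp_far below 0.14 m and value of joint switch_far above 0.26 rad and value of joint switch_near below 0.1 rad) or (horizontal distance between white_meter and lamp_near below 0.14 m and value of joint switch_near above 0.26 rad and value of joint switch_far below 0.1 rad)) and distance of each of white_meter, black_meter, flask, reagent from where it was at the start of the episode below 0.025 m and angle between each of white_meter, black_meter, flask, reagent's own z axis and vertical below 0.2 rad); the robot touches nothing.
It fails at once if a meter or a piece of glassware is knocked over or shoved more than 40 mm (distance of any of white_meter, black_meter, flask, reagent from where it was at the start of the episode above 0.04 m or angle between any of white_meter, black_meter, flask, reagent's own z axis and vertical above 0.5 rad).
It fails at once if the other lamp (the one by the black meter) is switched on ((horizontal distance between black_meter and lamp_far below 0.14 m and value of joint switch_far above 0.2 rad) or (horizontal distance between black_meter and lamp_near below 0.14 m and value of joint switch_near above 0.2 rad)).
It also fails if it takes over 32 s, if anything falls off the work surface, if the arm or the gripper's body presses on something with over 40 N, if the wrist force passes 120 N, or if a joint passes its speed limit or range.

## Working session

There is one attempt and no reset: what is moved stays moved. The work goes in short steps, each a Python script; the robot and the scene stay as the last script left them, time stands still between calls to the robot, and variables do not carry over. Pictures are saved under pics/ and viewed, about 8 in all and at most 12, crops included, and the job is handed in when it is done.

```bash
mkdir -p pics; ls; python3 - <<'E'
from plant import *
import cv2,numpy as np
for n in("top","side"):
    im,d=get_image(n); np.savez(f"{n}.npz",im=im,d=d)
    cv2.imwrite(f"pics/{n}0.png",im[:,:,::-1])
    c=get_calibration(n); print(n,np.round(c["intrinsics"],1).tolist(),c["dist_coeffs"],np.round(c["world_from_camera"],3).tolist())
print(observe())
E
```

```text
pics
top [[482.4, 0.0, 328.0], [0.0, 482.4, 196.4], [0.0, 0.0, 1.0]] [-0.06726655  0.          0.          0.          0.        ] [[-0.002, -0.988, 0.155, 0.351], [-1.0, 0.004, 0.014, 0.051], [-0.014, -0.155, -0.988, 1.465], [0.0, 0.0, 0.0, 1.0]]
side [[394.2, 0.0, 315.9], [0.0, 394.2, 204.8], [0.0, 0.0, 1.0]] [-0.09115648  0.          0.          0.          0.        ] [[0.349, -0.671, 0.654, -0.036], [-0.937, -0.243, 0.25, -0.169], [-0.008, -0.7, -0.714, 0.869], [0.0, 0.0, 0.0, 1.0]]
{'time_s': 0.1, 'q': array([ 1.08092406e+00,  2.21189678e-01,  1.52749800e+00,  2.48222609e-05,
        1.39469162e+00, -1.26080912e-01]), 'joint_velocities': array([ 0.00050913, -0.00138919, -0.00315651, -0.00185781,  0.00094656,
        0.00060952]), 'joint_torque': array([ 1.13081762e-03, -4.98244965e+01, -3.90547335e+01, -1.32363307e-04,
        5.62909278e-03,  6.36575933e-06]), 'eef_pos': array([0.2221144 , 0.58361882, 0.23028167]), 'tcp_rot': array([-1.71055044,  1.56900952, -2.07434617]), 'ft_force': array([-0.26481803,  0.16224395,  0.91015919]), 'torque': array([-0.00033296, -0.0576271 ,  0.02201914]), 'opening': 0.0853913422987999}
```

View pics/top0.png

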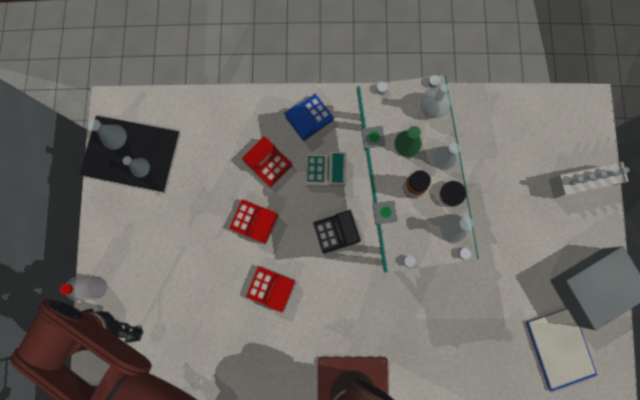

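View pics/side0.png

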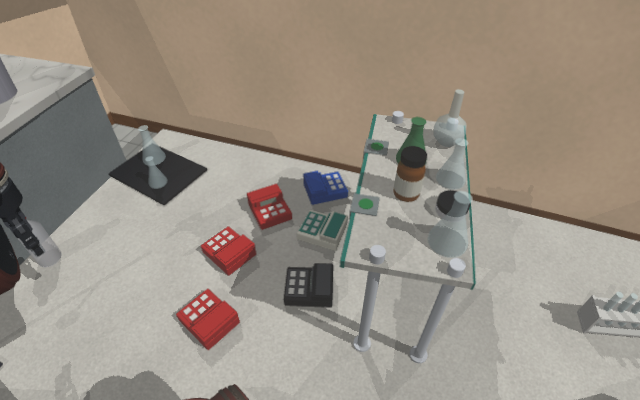

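The top view shows the green dots at about (374,137) far and (386,212) near. The white meter is at (325,169). Its look-alikes are the black meter (337,232), the blue one (309,117), and the red ones (267,162), (254,222) and (270,288). The side view agrees. Next I'll measure positions by casting rays onto planes.

```bash
cat >h.py <<'E'
import numpy as np,cv2
from plant import *
def ray(cal,uv):
    p=cv2.undistortPoints(np.float64(uv).reshape(-1,1,2),cal["intrinsics"],np.float64(cal["dist_coeffs"])).reshape(-1,2)
    T=cal["world_from_camera"]; return T[:3,3],np.c_[p,np.ones(len(p))]@T[:3,:3].T
def onplane(cal,uv,z):
    o,d=ray(cal,uv); return o+d*((z-o[2])/d[:,2])[:,None]
E
python3 - <<'E'
from h import *
for n in("top","side"):
    f=np.load(n+".npz"); im,dep=f["im"],f["d"]; cal=get_calibration(n)
    hsv=cv2.cvtColor(im,cv2.COLOR_RGB2HSV)
    def blobs(lo,hi,mn,name,z):
        m=cv2.inRange(hsv,np.array(lo),np.array(hi)); k,l,s,c=cv2.connectedComponentsWithStats(m)
        for i in range(1,k):
            if s[i,4]>mn: print(n,name,s[i].tolist(),c[i].round(1),"z",z,onplane(cal,c[i],z)[0].round(4),"dep",round(float(np.median(dep[l==i])),3))
        return m
    blobs((50,120,60),(75,255,255),15,"green",.333)
    m=blobs((78,80,60),(98,255,255),25,"teal",.330)
    if n=="top":
        k,l,s,c=cv2.connectedComponentsWithStats(m)
        ys,xs=np.nonzero(m); w=onplane(cal,np.c_[xs,ys],.33)
        # front-lip: leftmost teal pixel per row in x 350..392
        P=[]
        for r in range(85,273):
            q=[x for x in range(354,392) if m[r,x]]
            if q: P.append((q[0]-.5,r,q[-1]+.5))
        P=np.array(P,float); L=onplane(cal,P[:,:2],.33); R=onplane(cal,P[:,[2,1]],.33)
        for nm,Q in(("L",L),("R",R)):
            a=np.polyfit(Q[:,0],Q[:,1],1); res=Q[:,1]-np.polyval(a,Q[:,0]); ok=abs(res)<.006
            a=np.polyfit(Q[ok,0],Q[ok,1],1); print("lip",nm,a,ok.sum(),len(Q),np.std(Q[ok,1]-np.polyval(a,Q[ok,0])),Q[[0,-1]].round(3))
    # meters: colour centroids
    for uv,nm in(([(325,169),(337,232)] if n=="top" else [(323,229),(309,285)]),"m"),: print(onplane(cal,uv,.045).round(3))
    t=cv2.resize(im[70:285,230:490] if n=="top" else im[100:320,230:490],None,fx=3,fy=2.7,interpolation=2)
    if n=="top": cv2.imwrite("pics/crop.png",t[:,:,::-1])
E
```

```text
top green [407, 128, 13, 27, 226] [413.8 140. ] z 0.333 [ 0.6658 -0.1413  0.333 ] dep 1.089
top green [369, 132, 11, 10, 82] [374.  136.4] z 0.333 [ 0.6749 -0.045   0.333 ] dep 1.166
top green [381, 207, 10, 11, 87] [385.4 211.8] z 0.333 [ 0.491 -0.069  0.333] dep 1.137
top teal [357, 87, 9, 41, 112] [360.8 107.8] z 0.33 [ 0.7488 -0.0142  0.33  ] dep 1.18
top teal [366, 148, 11, 55, 148] [370.9 174.2] z 0.33 [ 0.5821 -0.0363  0.33  ] dep 1.157
top teal [332, 154, 11, 28, 296] [337.2 167.8] z 0.33 [0.5982 0.0445 0.33  ] dep 1.443
top teal [308, 157, 16, 25, 199] [315.6 168.7] z 0.33 [0.5964 0.0964 0.33  ] dep 1.465
top teal [378, 224, 9, 48, 141] [381.9 247.9] z 0.33 [ 0.4061 -0.0593  0.33  ] dep 1.128
lip L [ 0.13130781 -0.10930738] 144 144 0.0008717893162349122 [[ 0.803 -0.007  0.33 ]
 [ 0.352 -0.065  0.33 ]]
lip R [ 0.1318496  -0.11628373] 144 144 0.0007203339294699694 [[ 0.803 -0.009  0.33 ]
 [ 0.352 -0.069  0.33 ]]
[[0.657 0.08  0.045]
 [0.467 0.044 0.045]]
side green [360, 200, 13, 9, 89] [365.6 203.7] z 0.333 [ 0.4915 -0.0698  0.333 ] dep 0.749
side teal [369, 114, 8, 25, 73] [372.2 125.8] z 0.33 [ 0.7539 -0.0148  0.33  ] dep 0.94
side teal [465, 146, 5, 48, 58] [467.4 170. ] z 0.33 [ 0.6658 -0.2466  0.33  ] dep 0.822
side teal [356, 153, 12, 41, 119] [361.8 172.8] z 0.33 [ 0.5792 -0.0378  0.33  ] dep 0.82
side teal [469, 204, 6, 85, 124] [471.9 243.9] z 0.33 [ 0.4624 -0.273   0.33  ] dep 0.687
side teal [300, 212, 25, 23, 144] [312.3 224.3] z 0.33 [0.41   0.0083 0.33  ] dep 1.118
side teal [324, 213, 21, 25, 267] [334.3 225.1] z 0.33 [ 0.4219 -0.0301  0.33  ] dep 1.088
side teal [341, 213, 14, 54, 194] [346.9 239.1] z 0.33 [ 0.3982 -0.0616  0.33  ] dep 0.695
[[0.639 0.068 0.045]
 [0.457 0.039 0.045]]
```

View pics/crop.png

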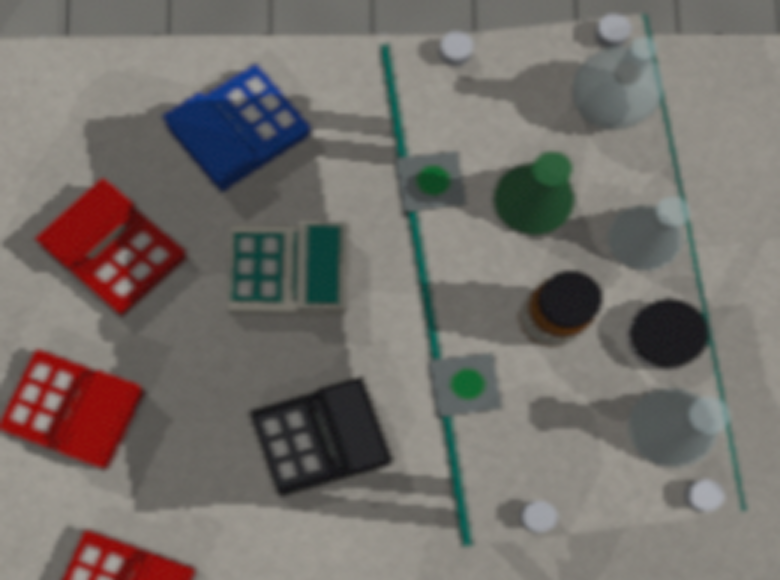

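```bash
cat >>h.py <<'E'
from scipy.spatial.transform import Rotation as Ro
u=np.array([.9914,.1307,0]); n=np.array([.1307,-.9914,0]); Z=np.array([0,0,1.])
O=np.array([.672,-.021,0])           # far lamp, lip front, on the bench
d=(n-Z)/2**.5
def rpy(s):
    y=s*u; return Ro.from_matrix(np.c_[d,y,np.cross(d,y)]).as_euler("xyz")
def P(x,z): return O+x*n+z*Z
E
python3 - <<'E'
from h import *
s=observe(); c=get_calibration("wrist")["world_from_camera"]
R=Ro.from_euler("xyz",s["tcp_rot"]).as_matrix()
print("cam in tool",(R.T@(c[:3,3]-s["eef_pos"])).round(3),"\n",(R.T@c[:3,:3]).round(2))
for sg in(1,-1):
    print(sg,rpy(sg).round(3))
    for x,z in((-.14,.40),(-.085,.335),(.005,.245),(.005,.27)):
        print(x,z,P(x,z).round(3),inverse_kinematics(P(x,z),rpy(sg)))
E
```

```text
cam in tool [-0.143  0.001 -0.068] 
 [[-0.   -0.27  0.96]
 [ 1.    0.    0.  ]
 [-0.    0.96  0.27]]
1 [ 0.     0.785 -1.44 ]
-0.14 0.4 [0.654 0.118 0.4  ] [ 0.40414729  0.40815369  1.16334319 -0.76641939  1.7621632   0.19600361]
-0.085 0.335 [0.661 0.063 0.335] [ 0.32789503  0.38744709  1.30985778 -0.76737225  1.61876458  0.2286335 ]
0.005 0.245 [ 0.673 -0.026  0.245] [ 0.19681395  0.4020207   1.46260429 -0.79636645  1.40976532  0.25527851]
0.005 0.27 [ 0.673 -0.026  0.27 ] [ 0.19681395  0.38015247  1.44245125 -0.79194913  1.4392197   0.22498326]
-1 [ 3.142  0.785 -1.44 ]
-0.14 0.4 [0.654 0.118 0.4  ] None
-0.085 0.335 [0.661 0.063 0.335] None
0.005 0.245 [ 0.673 -0.026  0.245] None
0.005 0.27 [ 0.673 -0.026  0.27 ] None
```

```bash
python3 - <<'E'
from h import *
gripper_to(0.0)
movep(P(-.14,.40),rpy(1))
move_l(P(-.09,.25),feed=.15)
cal=get_calibration("wrist"); im,dep=get_image("wrist"); np.savez("w1.npz",im=im,d=dep)
cv2.imwrite("pics/w1.png",im[:,:,::-1])
hsv=cv2.cvtColor(im,cv2.COLOR_RGB2HSV); m=cv2.inRange(hsv,np.array((5,130,80)),np.array((22,255,255)))
k,l,s,c=cv2.connectedComponentsWithStats(m); T=cal["world_from_camera"]
for i in range(1,k):
    if s[i,4]<60: continue
    ys,xs=np.nonzero((l==i)&(dep>0)); o,r=ray(cal,np.c_[xs,ys]); w=o+r*dep[ys,xs][:,None]
    q=w-O; L=np.c_[q@n,q@u,q[:,2]]*1000
    print(s[i].tolist(),"lamp-frame x,y,z mm: p5,p50,p95",np.percentile(L,[5,50,95],axis=0).round(1).tolist())
S=observe(); print(S["time_s"],S["eef_pos"],S["ft_force"],S["opening"])
E
```

```text
[3, 327, 95, 32, 2352] lamp-frame x,y,z mm: p5,p50,p95 [[6.2, -208.0, 265.5], [17.7, -184.4, 272.6], [39.1, -161.2, 280.3]]
[310, 334, 14, 26, 297] lamp-frame x,y,z mm: p5,p50,p95 [[5.8, -1.7, 270.0], [22.3, 1.8, 275.6], [40.6, 6.0, 281.2]]
4.4167 [0.66090431 0.0687652  0.25158577] [ 0.27601848 -0.48433928 -0.21530511] -0.00011509182615531049
```

View pics/w1.png

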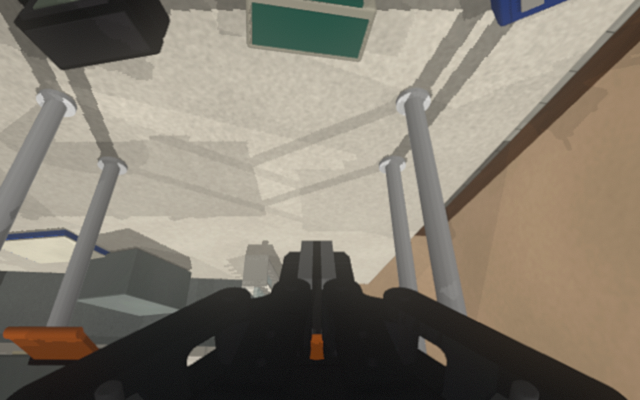

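The wrist picture is upside-down. It shows the white meter's teal panel at (310,28), in front of the gripper. The far paddle is visible through the finger gap at (317,347), and the near paddle at (50,342), left alone. The measured paddle heights (265–281 mm) and the 185 mm lamp spacing match the description, but the edge depth reads about 4 mm nearer than my lip estimate. I'll shift the target by 2 mm to split the difference, then lift.

```bash
python3 - <<'E'
from h import *
def show(t):
    S=observe(); q=S["eef_pos"]-O; print(t,round(S["time_s"],2),"x,y,z",round(q@n*1e3,1),round(q@u*1e3,1),round(q[2]*1e3,1),S["ft_force"].round(1))
if move_l(P(-.07,.315),feed=.1,max_force=8): show("touch a")
show("pre")
b=move_l(P(.003,.242),feed=.06,max_force=8); show(("in",b))
if not b:
    f0=observe()["ft_force"]
    for z in (.250,.254,.258,.262,.266,.269,.272,.275):
        b=move_l(P(.003,z),feed=.03,max_force=12); show((z,b))
        if b or np.linalg.norm(observe()["ft_force"]-f0)>15: break
E
```

```text
pre 5.25 x,y,z -70.0 -0.3 314.3 [-0.8 -0.5  0.7]
('in', False) 7.12 x,y,z 2.8 0.2 242.4 [0.2 0.4 0.3]
(0.25, False) 7.53 x,y,z 3.0 0.2 250.6 [ 0.   0.1 -0.7]
(0.254, False) 7.82 x,y,z 3.0 0.1 254.4 [ 0.1 -0.1 -1.2]
(0.258, False) 8.1 x,y,z 2.5 -0.3 257.7 [-2.3  2.5 -1.3]
(0.262, False) 8.38 x,y,z 1.7 -0.3 261.3 [-2.8  6.9 -2.1]
(0.266, False) 8.67 x,y,z 1.1 -0.2 265.2 [-2.9  9.1 -1. ]
(0.269, False) 8.92 x,y,z 0.9 -0.3 267.7 [-3.9  8.7 -3.7]
(0.272, False) 9.17 x,y,z 0.6 -0.6 268.5 [-1.   7.1 -8.9]
(0.275, False) 9.42 x,y,z -0.1 -0.9 270.4 [ -1.1  10.8 -11.2]
```

The vertical force is climbing while the arm lags its target, so the paddle seems to be at its stop. I'll push slightly more, withdraw downward, then look.

```bash
python3 - <<'E'
from h import *
b=move_l(P(.003,.278),feed=.03,max_force=15); S=observe(); print(b,(S["eef_pos"]-O)@n,S["eef_pos"][2],S["ft_force"].round(1))
move_l(P(.003,.245),feed=.06); move_l(P(-.08,.328),feed=.12)
# look with the gripper shifted sideways along the lip, away from the near lamp
move_l(P(-.12,.25)+.07*u,feed=.2)
cal=get_calibration("wrist"); im,dep=get_image("wrist"); cv2.imwrite("pics/w2.png",im[:,:,::-1])
hsv=cv2.cvtColor(im,cv2.COLOR_RGB2HSV); m=cv2.inRange(hsv,np.array((5,130,80)),np.array((22,255,255)))
k,l,s,c=cv2.connectedComponentsWithStats(m)
for i in range(1,k):
    if s[i,4]<60: continue
    ys,xs=np.nonzero((l==i)&(dep>0)); o,r=ray(cal,np.c_[xs,ys]); w=o+r*dep[ys,xs][:,None]
    q=w-O; L=np.c_[q@n,q@u,q[:,2]]*1000
    print(s[i].tolist(),np.percentile(L,[5,50,95],axis=0).round(1).tolist())
S=observe(); print(S["time_s"],S["ft_force"].round(1))
im,_=get_image("top"); a=np.load("top.npz")["im"]
cv2.imwrite("pics/top2.png",cv2.resize(np.hstack([a[70:285,230:490],im[70:285,230:490]]),None,fx=1.5,fy=1.5)[:,:,::-1])
E
```

```text
False -0.0002540304034162307 0.27466804046307336 [-2.5 11.8 -7.5]
[0, 334, 39, 29, 812] [[7.0, -182.5, 266.3], [25.8, -165.0, 275.2], [41.8, -160.1, 281.2]]
[193, 337, 23, 23, 279] [[6.2, -23.9, 267.6], [17.3, -14.4, 272.7], [29.8, -5.8, 277.9]]
12.25 [-0.3  0.1  0.3]
```

View pics/w2.png

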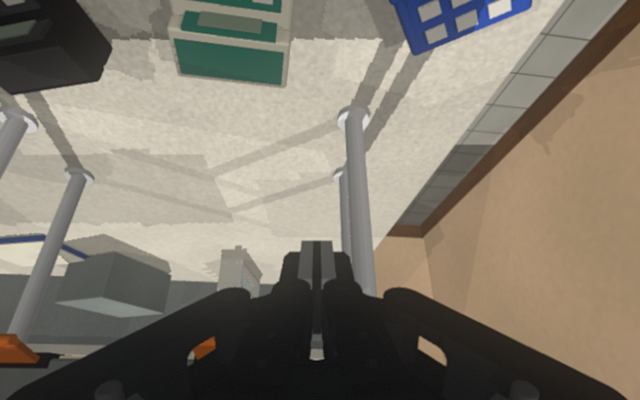

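View pics/top2.png

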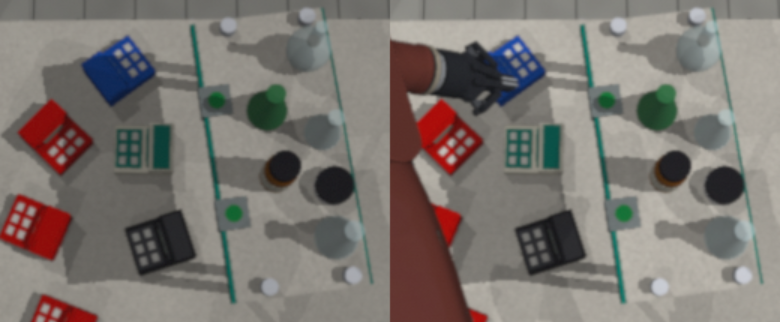

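Nothing has been displaced: the meters and glassware look unmoved. The small orange patch of the far paddle at (205,347) still seems to droop, though (x 6–30 mm, z 268–278). I need a clear view, so I'll pitch the gripper up to bring the paddle above the fingers in the picture.

```bash
cat >>h.py <<'E'
def rp(deg):
    a=np.deg2rad(deg); t=np.cos(a)*n-np.sin(a)*Z
    return Ro.from_matrix(np.c_[t,u,np.cross(t,u)]).as_euler("xyz")
def look(name):
    cal=get_calibration("wrist"); im,dep=get_image("wrist"); np.savez(name+".npz",im=im,d=dep); cv2.imwrite(f"pics/{name}.png",im[:,:,::-1])
    hsv=cv2.cvtColor(im,cv2.COLOR_RGB2HSV); m=cv2.inRange(hsv,np.array((5,130,60)),np.array((22,255,255)))
    k,l,s,c=cv2.connectedComponentsWithStats(m)
    for i in range(1,k):
        if s[i,4]<100: continue
        ys,xs=np.nonzero((l==i)&(dep>0)); o,r=ray(cal,np.c_[xs,ys]); q=o+r*dep[ys,xs][:,None]-O
        L=np.c_[q@n,q@u,q[:,2]]*1000; k_=(L[:,0]>12)&(L[:,0]<42)
        print(s[i].tolist(),np.percentile(L,[2,50,98],axis=0).round(1).tolist(),"slope",np.polyfit(L[k_,0],L[k_,2],1).round(3))
E
python3 - <<'E'
from h import *
for a in(15,20,25):
    for x in(-.12,-.16):
        p=P(x,.22)
        if inverse_kinematics(p,rp(a)) is not None:
            print(a,x); movep(p,rp(a)); break
    else: continue
    break
look("w3"); print(observe()["time_s"])
E
```

```text
15 -0.12
[61, 283, 83, 11, 787] [[5.8, -209.8, 263.7], [7.9, -178.6, 268.0], [43.0, -160.1, 281.4]] slope [  0.429 262.51 ]
12.825
```

View pics/w3.png

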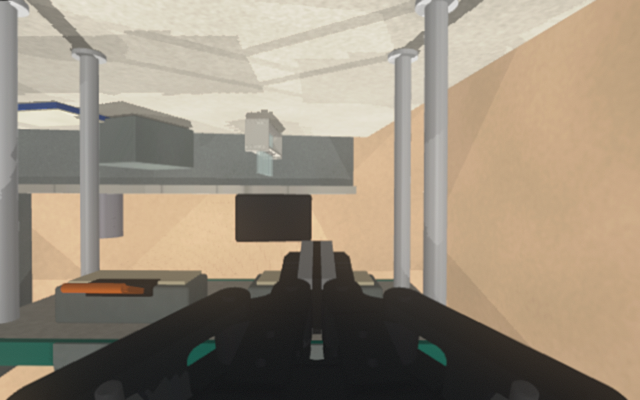

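The far paddle is hidden behind the fingers at about (317,290), and the near one is plain at (103,288), drooping. I'll step sideways so the far one comes out on the right.

```bash
python3 - <<'E'
from h import *
movep(P(-.12,.215)-.14*u,rp(15))
look("w4"); print(observe()["time_s"])
im=np.load("w4.npz")["im"]; cv2.imwrite("pics/w4c.png",cv2.resize(im[230:360],None,fx=1.25,fy=1.25)[:,:,::-1])
E
```

```text
[436, 284, 77, 12, 798] [[5.4, -25.3, 263.1], [7.8, -4.9, 267.3], [46.4, 23.3, 282.7]] slope [  0.447 262.03 ]
[242, 286, 31, 12, 261] [[-169.3, -196.9, 218.3], [7.1, -184.2, 265.2], [39.2, -152.8, 280.1]] slope [  0.299 268.389]
13.4917
```

View pics/w4c.png

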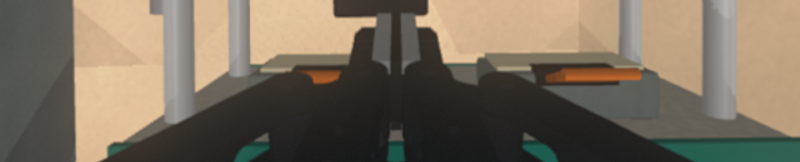

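The crop shows the far paddle at (600,75) still drooping, with its edge 5–6 mm behind my lip line; the near paddle at (322,77) is also down. So the fingertip's corner slid up the front of the edge on the first try, which fits the mostly horizontal force. I'll go about 11 mm deeper with a flatter 30° tilt, so the finger's upper face lifts the edge.

```bash
python3 - <<'E'
from h import *
def show(t):
    S=observe(); q=S["eef_pos"]-O; print(t,round(S["time_s"],2),"x,y,z",round(q@n*1e3,1),round(q@u*1e3,1),round(q[2]*1e3,1),S["ft_force"].round(1))
R=rp(30)
movep(P(-.09,.298),R); show("pre")
b=move_l(P(.014,.238),feed=.08,max_force=8); show(("in",b))
if not b:
    for z in (.246,.250,.254,.258,.261,.264,.267,.270):
        b=move_l(P(.014,z),feed=.03,max_force=18); show((z,b))
        if b or observe()["ft_force"][2]<-18: break
    move_l(P(.014,.238),feed=.06); 
move_l(P(-.09,.298),feed=.12); show("out")
movep(P(-.12,.215)-.14*u,rp(15))
look("w5"); show("end")
im=np.load("w5.npz")["im"]; cv2.imwrite("pics/w5c.png",cv2.resize(im[230:360],None,fx=1.25,fy=1.25)[:,:,::-1])
E
```

```text
pre 14.2 x,y,z -89.7 -0.8 296.5 [ 0.2  0.4 -0.2]
('in', False) 15.85 x,y,z 13.6 0.2 238.3 [ 0.2 -0.   0.3]
(0.246, False) 16.27 x,y,z 13.9 0.2 246.5 [-0.3  0.6 -0.6]
(0.25, False) 16.55 x,y,z 13.8 -0.2 249.8 [-0.5  1.8 -1.7]
(0.254, False) 16.83 x,y,z 12.8 -0.2 252.9 [-1.9  7.  -2.8]
(0.258, False) 17.12 x,y,z 12.0 -0.1 256.5 [-2.1  9.8 -3.6]
(0.261, False) 17.37 x,y,z 12.2 0.1 260.1 [-0.7  7.5 -3.5]
(0.264, False) 17.62 x,y,z 12.2 -0.1 261.5 [ 0.9  7.6 -7.7]
(0.267, False) 17.87 x,y,z 12.1 -0.3 261.9 [  3.9   5.6 -14.2]
(0.27, False) 18.12 x,y,z 12.0 -0.5 262.3 [  6.3   3.9 -21.8]
out 19.95 x,y,z -89.4 -0.3 297.3 [ 0.5 -0.3  0.3]Traceback (most recent call last):
  File "<stdin>", line 14, in <module>
  File "h.py", line 26, in look
    print(s[i].tolist(),np.percentile(L,[2,50,98],axis=0).round(1).tolist(),"slope",np.polyfit(L[k_,0],L[k_,2],1).round(3))
                                                                                    ~~~~~~~~~~^^^^^^^^^^^^^^^^^^^
    raise TypeError("expected non-empty vector for x")
TypeError: expected non-empty vector for x
```

The arm came to a hard stop at TCP z≈262 mm, against 261 predicted for a level paddle. The image was saved before the fit failed, so I'll check it.

```bash
python3 - <<'E'
from h import *
f=np.load("w5.npz"); im,dep=f["im"],f["d"]; cal=get_calibration("wrist")
cv2.imwrite("pics/w5c.png",cv2.resize(im[230:360],None,fx=1.25,fy=1.25)[:,:,::-1])
m=cv2.inRange(cv2.cvtColor(im,cv2.COLOR_RGB2HSV),np.array((5,130,60)),np.array((22,255,255)))
k,l,s,c=cv2.connectedComponentsWithStats(m)
for i in range(1,k):
    if s[i,4]<60: continue
    ys,xs=np.nonzero((l==i)&(dep>0)); o,r=ray(cal,np.c_[xs,ys]); q=o+r*dep[ys,xs][:,None]-O
    print(s[i].tolist(),(np.percentile(np.c_[q@n,q@u,q[:,2]],[5,50,95],axis=0)*1000).round(1).tolist())
im,_=get_image("top"); a=np.load("top.npz")["im"]
cv2.imwrite("pics/top3.png",cv2.resize(np.hstack([a[70:285,230:490],im[70:285,230:490]]),None,fx=1.5,fy=1.5)[:,:,::-1])
print(observe()["time_s"],observe()["ft_force"].round(1))
E
```

```text
[245, 288, 27, 11, 204] [[-164.2, -192.1, 220.4], [7.2, -183.2, 265.6], [10.2, -155.5, 269.6]]
[436, 292, 78, 21, 1302] [[4.1, -24.6, 277.0], [14.1, -2.1, 278.1], [42.8, 21.9, 283.0]]
20.7583 [ 0.4 -0.3  1.2]
```

View pics/w5c.png

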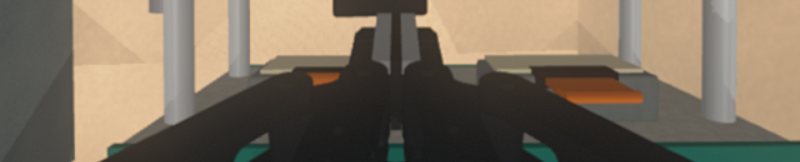

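View pics/top3.png

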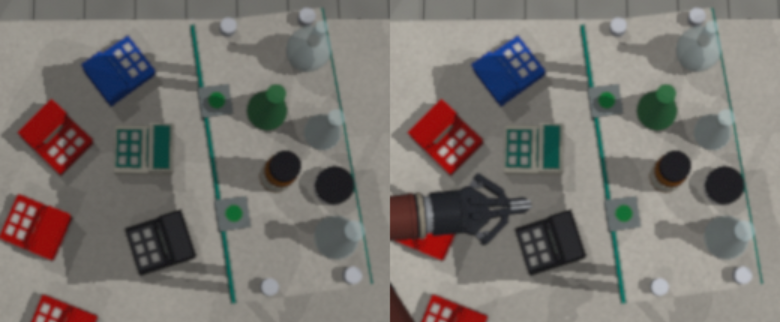

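The far paddle at (597,92) is now level: its underside is at 277–278 mm and its edge has moved to 4 mm, as expected for "on". The near paddle is still down. The meters and glassware haven't moved, and the gripper is clear in free space at z≈0.215.

```bash
python3 -c "
from plant import *
job_done()"
```

```text
the job is handed in; nothing more can be done
```

I switched on the far lamp, the one the white meter stands in front of, and handed the job in at about 20.8 s of the 32 s allowed. No verdict is reported.

- **First attempt failed:** with the gripper at 45°, the fingertip slid up the front of the paddle edge and left the paddle down. The wrist camera placed the edge about 4 mm nearer the robot's side than my lip line from the top camera. I had corrected for only 2 mm of that.
- **Second attempt worked:** I went about 11 mm deeper at a 30° tilt and lifted the paddle until it stopped, with about 22 N at the tool.
- **Final checks:**
  - The far paddle is level, with its underside at 277–278 mm.
  - The near paddle is still drooping, with its edge at about 266 mm.
  - The meters, flask and jar look unmoved in the before and after top views; I judged this by eye.
  - The gripper touches nothing; the force reading is about 1 N, within its noise.

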